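Start and close the wing cap on a regulator port

TASK

Screw the blue wing cap home on the regulator's port; it has only been set loosely on the sprung core. Press it down lightly, turn it backwards (anticlockwise from above) until you feel it drop into the thread start, then turn it forward (clockwise) until it stops fully home, and let go. Do not force it where it jams, and leave the wrench, the bottle and the steel ring alone.

Things in the scene. Friction and masses are not known exactly. Their poses are not given: they have to be found in the camera images.
- cap: Blue wing cap, loose, upright on the port's core, 0.12 to 0.21 kg. Origin: centre of its underside, z up. Open below: skirt 56 mm outside, 48 mm inside diameter; roof inside 21 mm, outside 25 mm above the origin. Three steel lugs point inwards to 18.2 mm from the axis: round pins 4 mm thick, 3 mm above the origin, at 0, 120 and 240 degrees from the cap's +x (yellow dot).
- cap_bar (a point): Middle of the top of the cap's wing bar, 47 mm above the cap's origin. The straight bar is 54 mm long along the cap's x, 16 mm thick along its y, and stands 22 mm high on the roof. Grip it from above across its thickness, fingertips 1 to 4 mm above the roof.
- valve: Regulator, fixed to the bench: a lying steel barrel, 154 mm long along its x, end flanges 116 mm in diameter, on a black saddle. Origin: on the bench below the port axis. The port stands up from the middle: a steel boss up to 125 mm, then the vertical brass neck.
- port (a point): Thread crown: on the vertical neck axis, level with the top of the three thread starts, 147 mm above the bench. Each ridge, 3 mm thick, 44 mm across, runs 84 degrees clockwise from above and 4 mm downhill to a 12 degree stop tooth (4 mm above, its top steep towards the ridge, to 15 mm below this point); then a 24 degree gap. The angle of the starts varies and is in no pose. Neck: 34 mm diameter.
- port_rim (a point): Rim of the neck, 28 mm across, 7 mm above the crown. From it stands a white sprung core, 20 mm across, pushing up on the cap: first touched with the cap's origin 4 mm above the crown, 1.8 N there, plus 0.35 N per mm further down. A cap not under the ridges lifts again. A push of about 10 N is right.
- port_start (a point): On the axis, 8 mm below the crown. Pressed down from the start, the lugs meet the ridges (cap origin 1 mm above to 5 mm below the crown); turned forward there, they jam on the teeth. Turned back (anticlockwise) under light push they climb to the ridge start and drop through the gap: the cap's origin then gets down to this point or lower (to 14 mm below the crown). Further back, a tooth stops them.
- port_home (a point): On the axis, 12 mm below the crown: where the cap's origin lies when home. From the gap, turning forward (clockwise) takes the lugs under the ridges; after 84 to 96 degrees in all they stop firmly on the teeth, and the cap stays down when released. The thread is damaged if the cap bears on it with more than 45 N in all (push, or about 0.8 N m of turning against a tooth).
- wrench: Steel wrench, 200 mm long, lying loose on the bench; bystander. Origin: underside of its middle.
- lube: White plastic bottle with blue cap, 40 mm in diameter, 90 mm high, standing loose; bystander. Origin: centre of its underside.
- seat: Loose steel ring, 64 mm in diameter, 18 mm high, lying on the bench; bystander. Origin: centre of its underside.
Mind the look-alikes: they are no part of the job. There is more than one size of the cap; the job needs the largest.

How it is judged:
By the outcome, as a careful person would: the job done as asked, in the order asked, and still so for the second after the job is handed in, with the robot touching nothing.
It also fails if it takes over 54 s, if anything falls off the work surface, if the arm or the gripper's body presses on something with over 40 N, if the wrist force passes 120 N, or if a joint passes its speed limit or range.

ROBOT

A 6-joint arm with a two-finger parallel gripper is mounted at the origin on the work surface. World frame = base frame: x ahead of the robot, y to its left, z up, the work surface at z = 0. Lengths are in m, angles in rad, forces in N, time in s.
With the tool pointing down it reaches from about 0.3 to 0.875 m from the base axis. Payload 6.4 kg.
Tool frame: the origin (TCP) lies midway between the tips of the shut fingers; the grasp point (between the pads) lies manip.grip_point_offset behind it (manip.grip_point_offset is the distance from the TCP to the grasp point, in m); z points along the fingers, y is the line along which they close (so a half turn about z gives the same grasp; the last joint's range is limited). The gripper opens to 88 mm and grips with 3 to 60 N. Pads are 18 mm wide; open, the fingers measure 123 mm over their backs; the gripper's body (75 mm by 187 mm) begins 45 mm behind the grasp point.
Start: joints at [0.964, 0.181, 1.607, -0, 1.354, -0.206], TCP at [0.224, 0.529, 0.239] pointing down, gripper open.
Joint ranges: [-2.99, 2.99], [-0.89, 2.07], [0.3, 2.58], [-1.14, 4.28], [0, 2.63], [-3.12, 3.12]. Speed limits (rad/s): [2.57, 2.57, 3.01, 3.14, 3.14, 3.14].

INTERFACE

Orientations are given as a unit quaternion [w, x, y, z].
In Python, from workcell import manip, optics, models gives the robot as it stands.
- The arm moves only by the tool arm_command, never from a script. Its argument "moves" is a list of rows, each a list of 7 numbers: the finger opening in mm, from 0 to 88.1, then the shift along the tool's x, y, z in units of 25 mm (1.0 is 25 mm), then the turn, a rotation vector about the tool's x, y, z in units of 5 degrees (1.0 is 5 degrees). A call has 1 to 12 rows; each row shifts and turns the commanded pose from where the row before left it, along the tool's axes as they then stand; what a row does not reach is not made up. A row lasts 1/12 s, in which the tool goes at most 41.7 mm and 7.16 degrees, less where a joint would pass 70% of its speed; a pose out of reach is approached as far as the arm can. A call is refused whole if a number of a shift passes 1 or a number of a turn 1, either way. A call with a gripper value outside its range is refused whole. The fingers move at their own pace and stop on an object; "force" is the grip in N (left out, the last holds). Time passes only in rows, so rows that do not move let the fingers close. It gives the time, the measured TCP pose, the force, the opening and the grip force at its end, in the units of the state.
- manip.observe(): the state, without advancing time (a new reading comes with each control period).
- optics.grab_frame(name): name is "scene" or "top"; returns a dict with "image" (480x640x3 uint8, red, green, blue), "z_map" (480x640 float32, m along the optical axis (not along the pixel's ray), 0 where there is no reading), "fx", "fy", "cx", "cy" (pixels), "dist_coeffs" ([k1, k2, p1, p2, k3] as OpenCV has them; the pictures are not rectified), "R" (3x3) and "t" (3): a world point X has camera coordinates R X + t. Camera axes: x right, y down, z forward; pixel columns grow to the right and rows downward; lengths in m; the calibration is good to about 2 mm. A picture is of the moment at which its call begins.
- manip.job_done(): hands the job in; it is judged then, once.
Trained networks look in the newest picture that a camera, given by its name, has taken for a name from the list of things; names that differ only in an ending like _2 or _b are one class to them, and where a whole thing is asked for, a point or a joint stands for the part that bears it (a point fixed in the world has none). Each returns a list of dicts, best first, with "p" (0 to 1); they miss things now and then, are a little off and sometimes report something else, mostly with a low value. They report only what shows in the picture. A call takes as long as a camera call. They do not tell look-alikes from the thing itself.
- models.spot_in(thing, camera): "bbox" ([left, top, width, height] in pixels, round what is visible of it).
- models.silhouettes(thing, camera): "region" (480x640 bool, what is visible of it) and "bbox" ([left, top, width, height] in pixels, round what is visible of it).
- models.tip_of(thing, camera): "centre" ([column, row] in pixels: a listed point, or the origin of a listed thing).
The state is a dict: "time": time; "q": joint angles; "dq": joint speeds; "joint_efforts": joint torques, N m; "ee_pos": TCP position; "orientation": TCP orientation; "wrist_force": force on the tool from outside, world axes, zero at the start; "torque": the same for the moment, N m; "grip_width": opening from 0.0 (shut) to 1.0 (fully open); "finger_force": force on a finger pad.
Only numpy, scipy, OpenCV 4.12 (cv2) and the standard library are available. Lean on these libraries where they do the work, as an engineer would, in place of code of your own. Each camera call takes 0.05 s, during which the arm holds its last target. There are 200 camera calls.

## Working session

There is one attempt and no reset: what is moved stays moved. The work goes in short steps, Python scripts to look and compute and a tool call to move; the robot and the scene stay as the last step left them, time stands still between calls to the robot, and variables do not carry over. Pictures are saved under pics/ and viewed, at most 10 in all, crops included, and the job is handed in when it is done.

Besides the shell and the picture viewer there is one more tool, called after ">>>" as name(argument=value, ...), one argument or row to a line, values as JSON. arm_command: Moves the arm, as the interface text tells. Its arguments: {"type":"object","properties":{"moves":{"type":"array","items":{"type":"array","items":{"type":"number"}}},"force":{"type":"number"}},"required":["moves"]}

```bash
mkdir -p pics; cat > h.py <<'E'
import numpy as np, cv2
from workcell import manip, optics, models
def K(f): return np.array([[f['fx'],0,f['cx']],[0,f['fy'],f['cy']],[0,0,1]])
def ray(f,uv):
    p=cv2.undistortPoints(np.array([[uv]],float),K(f),np.array(f['dist_coeffs'])).ravel()
    R=np.array(f['R']);t=np.array(f['t']);return -R.T@t, R.T@np.array([p[0],p[1],1])
def at_z(f,uv,z):
    c,d=ray(f,uv); return c+d*(z-c[2])/d[2]
def at_d(f,uv):
    c,d=ray(f,uv); return c+d*f['z_map'][int(uv[1]),int(uv[0])]
def proj(f,X):
    R=np.array(f['R']);p,_=cv2.projectPoints(np.array(X,float).reshape(-1,1,3),cv2.Rodrigues(R)[0],np.array(f['t']),K(f),np.array(f['dist_coeffs']));return p.reshape(-1,2)
E
python3 - <<'E'
from h import *
print(manip.observe(), manip.grip_point_offset)
ims=[]
for c in ("scene","top"):
    f=optics.grab_frame(c); ims.append(f['image'])
    cv2.imwrite(f'pics/{c}0.png',f['image'][:,:,::-1])
    print(c,'campos',-np.array(f['R']).T@np.array(f['t']))
    for th in ('cap','cap_bar','valve','port'):
        for d in models.spot_in(th,c) if th in('cap','valve') else models.tip_of(th,c):
            if 'bbox' in d:
                b=d['bbox'];uv=(b[0]+b[2]/2,b[1]+b[3]/2)
            else: uv=d['centre']
            print(th,d.get('bbox'),np.round(uv),round(d['p'],2),np.round(at_d(f,uv),3))
E
```

```text
{'time': 0.0, 'q': array([ 9.63720420e-01,  1.81561776e-01,  1.60799702e+00,  1.11097635e-05,
        1.35379338e+00, -2.06278032e-01]), 'dq': array([-0.00038175,  0.00110308,  0.00104032,  0.0003644 ,  0.00054256,
        0.00031794]), 'joint_efforts': array([-1.36662740e-03, -4.33869195e+01, -3.41843891e+01,  7.00124097e-02,
        3.84502695e-02, -1.75700625e-04]), 'ee_pos': array([0.22399634, 0.52899693, 0.23780379]), 'orientation': array([-3.52978099e-04,  1.99061400e-01,  9.79986625e-01, -8.05860481e-04]), 'wrist_force': array([-0.43368292,  0.27349591,  0.0102137 ]), 'torque': array([ 0.01033239, -0.04782497,  0.04230321]), 'finger_force': 0.0, 'grip_width': 1.0008678237755528} 0.0187
scene campos [0.99731236 0.00956491 0.78172916]
cap [425.3, 257.9, 27.3, 30.4] [439. 273.] 0.93 [0.55  0.113 0.028]
cap [358.1, 181.2, 40.0, 32.6] [378. 198.] 0.71 [ 0.526 -0.023  0.177]
cap [294.2, 202.8, 19.4, 25.0] [304. 215.] 0.68 [ 0.499 -0.161  0.036]
cap_bar None [379. 182.] 0.77 [ 0.513 -0.027  0.2  ]
cap_bar None [443. 270.] 0.73 [0.546 0.118 0.038]
cap_bar None [302. 207.] 0.7 [ 0.482 -0.17   0.037]
valve [322.0, 187.4, 103.4, 95.7] [374. 235.] 0.86 [ 0.554 -0.017  0.106]
valve [358.1, 156.0, 16.2, 36.6] [366. 174.] 0.33 [ 0.391 -0.064  0.068]
port None [375. 202.] 0.64 [ 0.535 -0.026  0.176]
top campos [ 0.52884452 -0.09722137  0.96086958]
cap [259.7, 253.2, 34.1, 39.0] [277. 273.] 0.95 [ 0.518 -0.028  0.199]
cap [355.4, 273.5, 25.4, 27.9] [368. 287.] 0.77 [ 0.487 -0.163  0.035]
cap [189.8, 242.7, 27.2, 25.2] [203. 255.] 0.65 [0.547 0.11  0.022]
cap_bar None [278. 272.] 0.73 [ 0.518 -0.03   0.195]
cap_bar None [368. 295.] 0.69 [ 0.474 -0.164  0.017]
cap_bar None [196. 257.] 0.57 [0.545 0.12  0.036]
valve [229.1, 211.2, 113.4, 121.9] [286. 272.] 0.58 [ 0.518 -0.04   0.195]
port None [288. 274.] 0.73 [ 0.516 -0.043  0.2  ]
```

View pics/scene0.png

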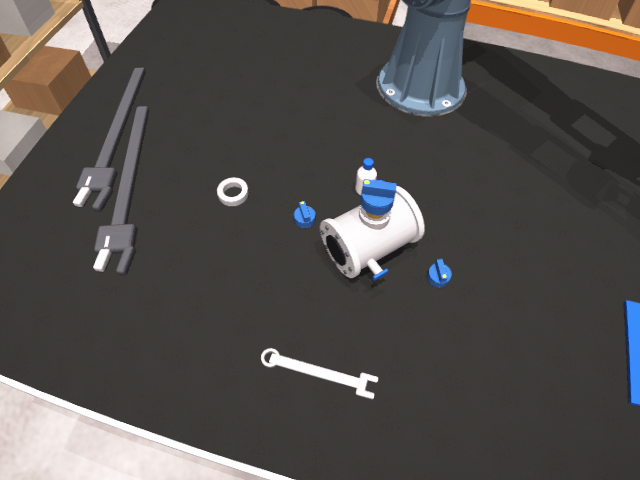

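View pics/top0.png

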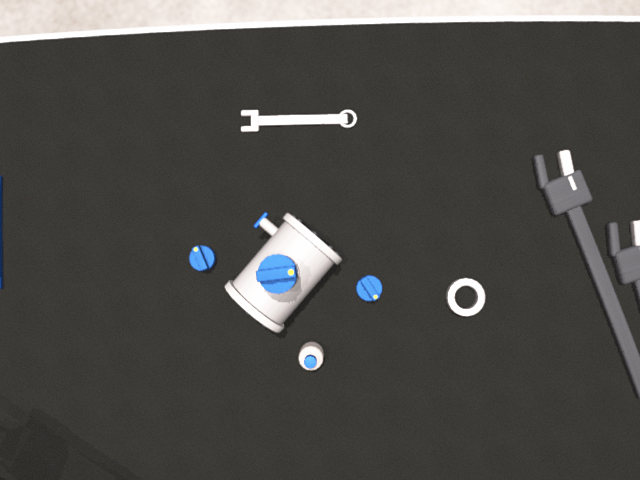

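```bash
python3 - <<'E'
from h import *
f=optics.grab_frame("top"); im=f['image']
cv2.imwrite('pics/crop1.png',cv2.resize(im[220:330,180:400],None,fx=3.6,fy=3.6,interpolation=cv2.INTER_CUBIC)[:,:,::-1])
vv,uu=np.mgrid[240:310,245:310]
P=np.array([at_d(f,(u,v)) for u,v in zip(uu.ravel(),vv.ravel())])
C=im[vv.ravel(),uu.ravel()].astype(int)
blue=(C[:,2]>C[:,0]+50); yel=(C[:,0]>C[:,2]+50)&(C[:,1]>C[:,2]+50)
print('z hist',np.histogram(P[blue|yel,2],bins=np.arange(.14,.21,.005)))
m=(blue|yel)&(P[:,2]>.190)&(P[:,2]<.206)
uv=np.c_[uu.ravel(),vv.ravel()][m].astype(np.int32)
Q=P[m]; r=cv2.minAreaRect((Q[:,:2]*1e4).astype(np.float32)); print('top n',m.sum(),Q.mean(0),'rect',r)
ev,V=np.linalg.eigh(np.cov(Q[:,:2].T)); print('axis',np.degrees(np.arctan2(V[1,1],V[0,1])))
print('yellow',P[yel].mean(0),yel.sum())
m2=blue&(P[:,2]>.163)&(P[:,2]<.18); print('roof',np.median(P[m2],0), cv2.minEnclosingCircle((P[m2][:,:2]).astype(np.float32)))
s=optics.grab_frame("scene")
for t in ('cap','cap_bar'):
  for d in models.tip_of(t,'scene')[:3]: print(t,d['centre'],d['p'],at_z(s,d['centre'],.198 if t=='cap_bar' else .151))
for d in models.tip_of('cap_bar','top')[:1]: print(at_z(f,d['centre'],.198))
E
```

```text
z hist (array([  0,   0,   0,   1,   1,   0, 395, 367,   4,   2,  36, 413,   6]), array([0.14 , 0.145, 0.15 , 0.155, 0.16 , 0.165, 0.17 , 0.175, 0.18 ,
       0.185, 0.19 , 0.195, 0.2  , 0.205]))
top n 455 [ 0.51684208 -0.02619986  0.19688473] rect ((5169.009765625, -264.0791931152344), (158.9883575439453, 539.0718383789062), 5.552634239196777)
axis 95.70259515273926
yellow [ 0.51805034 -0.0470565   0.19822619] 25
roof [ 0.51051298 -0.0267576   0.17494445] ((0.5165266990661621, -0.026358729228377342), 0.027894632890820503)
cap [437.3, 275.5] 0.96 [0.62768324 0.09421889 0.151     ]
cap [374.7, 202.6] 0.92 [ 0.51841477 -0.02791793  0.151     ]
cap [306.2, 223.2] 0.8 [ 0.59035629 -0.12649868  0.151     ]
cap_bar [379.3, 183.4] 0.74 [ 0.51438048 -0.02605822  0.198     ]
cap_bar [437.3, 268.1] 0.74 [0.64329355 0.0861959  0.198     ]
cap_bar [302.1, 206.3] 0.58 [ 0.59224031 -0.13154533  0.198     ]
[0.5388265  0.08005297 0.198     ]
```

View pics/crop1.png

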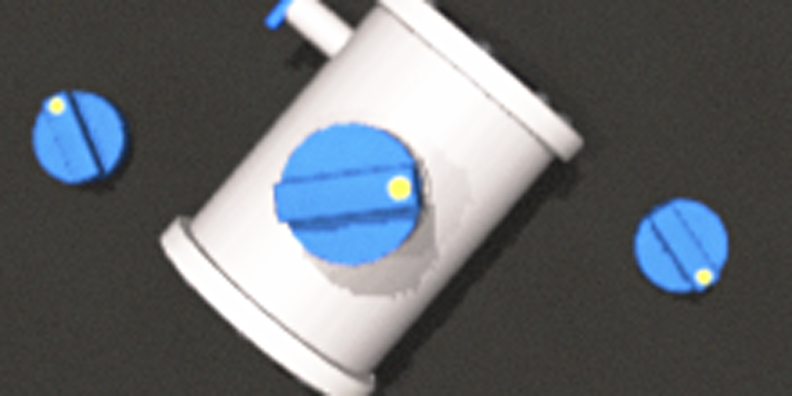

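Candidates in the top picture: (277,273) on the port, (203,255) and (368,287) on the bench. The first is the largest (56 mm roof circle, 54 x 16 mm bar, on the neck) and is the one meant. The crop shows it with its yellow dot at about (291,272) and the bar at about 95.6° in the world. Moving above it now.

>>> arm_command(
  moves=[
    [60,-0.81,-0.66,-0.2,0,0,0],
    [60,-0.81,-0.66,-0.2,0,0,0],
    [60,-0.81,-0.66,-0.2,0,0,0],
    [60,-0.81,-0.66,-0.2,0,0,0],
    [60,-0.81,-0.66,-0.2,0,0,0],
    [60,-0.81,-0.66,-0.2,0,0,0],
    [60,-0.81,-0.66,-0.2,0,0,0],
    [60,-0.81,-0.66,-0.2,0,0,0],
    [60,-0.81,-0.66,0,0,0,0],
    [60,-0.81,-0.66,0,0,0,0],
    [60,-0.81,-0.66,0,0,0,0],
    [60,-0.81,-0.66,0,0,0,0],
  ],
)

```text
time: 1.75
ee_pos: [0.3712, 0.2512, 0.279]
orientation: [0.0, 0.199, 0.98, 0.0]
wrist_force: [0.5, 0.1, 0.2]
grip_width: 0.681
finger_force: 0.0
```

>>> arm_command(
  moves=[
    [60,-0.81,-0.66,0,0,0,0],
    [60,-0.81,-0.66,0,0,0,0],
    [60,-0.81,-0.66,0,0,0,0],
    [60,-0.81,-0.66,0,0,0,0],
    [60,-0.81,-0.66,0,0,0,0],
    [60,-0.81,-0.66,0,0,0,0],
    [60,-0.81,-0.66,0,0,0,0],
    [60,-0.81,-0.66,0,0,0,0],
    [60,-0.81,-0.66,0,0,0,0],
    [60,-0.81,-0.66,0,0,0,0],
    [60,-0.81,-0.66,0,0,0,0],
    [60,-0.81,-0.66,0,0,0,0],
  ],
)

```text
time: 2.75
ee_pos: [0.5178, -0.0261, 0.2788]
orientation: [0.0, 0.199, 0.98, 0.0]
wrist_force: [0.5, 0.4, -0.5]
grip_width: 0.683
finger_force: 0.0
```

>>> arm_command(
  moves=[
    [60,0,0,0,0,0,1],
    [60,0,0,0,0,0,1],
    [60,0,0,0,0,0,1],
    [60,0,0,0,0,0,1],
    [60,0,0,0,0,0,1],
    [60,0,0,0,0,0,1],
    [60,0,0,0,0,0,1],
    [60,0,0,0,0,0,1],
    [60,0,0,0,0,0,1],
    [60,0,0,0,0,0,1],
    [60,0,0,0,0,0,1],
    [60,0,0,0,0,0,1],
  ],
)

```text
time: 3.75
ee_pos: [0.5173, -0.0248, 0.2788]
orientation: [0.0, 0.664, 0.748, 0.0]
wrist_force: [-0.1, -0.5, -0.2]
grip_width: 0.679
finger_force: 0.0
```

```bash
cat >> h.py <<'E'
def st():
    from scipy.spatial.transform import Rotation as Ro
    o=manip.observe(); q=o['orientation']; R=Ro.from_quat([q[1],q[2],q[3],q[0]]).as_matrix()
    print('t %.2f'%o['time'],'pos',np.round(o['ee_pos'],4),'yaw_y %.2f'%np.degrees(np.arctan2(R[1,1],R[0,1])),'q6 %.2f'%o['q'][5],'F',np.round(o['wrist_force'],1),'M',np.round(o['torque'],2),'w %.3f'%o['grip_width'],'ff %.1f'%o['finger_force'],'zax',np.round(R[:,2],4))
    return o,R
E
python3 - <<'E'
from h import *
o,R=st()
d=np.array([.5168,-.0264,.1775])-o['ee_pos']; print('shift units',R.T@d/.025)
E
```

```text
t 3.75 pos [ 0.5173 -0.0248  0.2788] yaw_y 6.79 q6 -0.40 F [-0.1 -0.5 -0.2] M [-0.08  0.04  0.02] w 0.679 ff 0.0 zax [ 1.e-04 -1.e-04 -1.e+00]
shift units [-0.06128685 -0.02783665  4.05147429]
```

>>> arm_command(
  moves=[
    [50,-0.06,-0.03,0.5,0,0,0.24],
    [50,0,0,0.6,0,0,0],
    [50,0,0,0.6,0,0,0],
    [50,0,0,0.6,0,0,0],
    [50,0,0,0.6,0,0,0],
    [50,0,0,0.5,0,0,0],
    [50,0,0,0.3,0,0,0],
    [50,0,0,0.2,0,0,0],
    [50,0,0,0.1,0,0,0],
    [50,0,0,0,0,0,0],
  ],
  force=25,
)

```text
time: 4.58
ee_pos: [0.5168, -0.0264, 0.1786]
orientation: [-0.0, 0.67, 0.742, -0.0]
wrist_force: [-0.4, 0.2, 0.1]
grip_width: 0.57
finger_force: 0.0
```

```bash
python3 - <<'E'
from h import *
st()
f=optics.grab_frame("scene"); 
cv2.imwrite('pics/c2.png',cv2.resize(f['image'][120:260,290:470],None,fx=4,fy=4,interpolation=cv2.INTER_CUBIC)[:,:,::-1])
E
```

```text
t 4.58 pos [ 0.5168 -0.0264  0.1786] yaw_y 5.84 q6 -0.38 F [-0.4  0.2  0.1] M [-0.03  0.03  0.02] w 0.570 ff 0.0 zax [-2.e-04  1.e-04 -1.e+00]
```

View pics/c2.png

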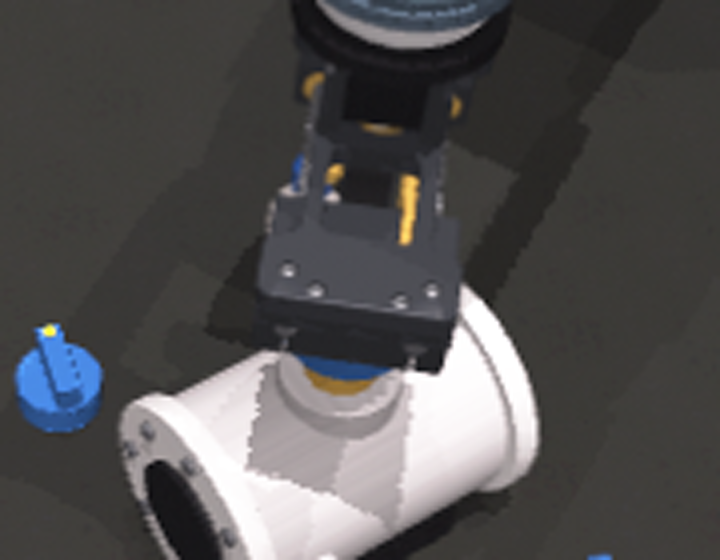

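The gripper body hides the bar; the cap's blue edge and brass neck show beneath it at about (375,212). Closing on the bar.

>>> arm_command(
  moves=[
    [12,0,0,0,0,0,0],
    [12,0,0,0,0,0,0],
    [12,0,0,0,0,0,0],
    [12,0,0,0,0,0,0],
    [12,0,0,0,0,0,0],
    [12,0,0,0,0,0,0],
    [12,0,0,0,0,0,0],
    [12,0,0,0,0,0,0],
  ],
  force=30,
)

```text
time: 5.3
ee_pos: [0.5168, -0.0264, 0.1788]
orientation: [0.0, 0.67, 0.742, 0.0]
wrist_force: [0.5, 1.0, -0.3]
grip_width: 0.178
finger_force: 30.0
```

```bash
python3 -c "
from h import *
st()"
```

```text
t 5.30 pos [ 0.5168 -0.0264  0.1788] yaw_y 5.83 q6 -0.38 F [ 0.5  1.  -0.3] M [-0.01 -0.    0.02] w 0.178 ff 30.0 zax [ 2.e-04 -1.e-04 -1.e+00]
```

>>> arm_command(
  moves=[
    [12,0,0,0.04,0,0,0],
    [12,0,0,0.04,0,0,0],
    [12,0,0,0.04,0,0,0],
    [12,0,0,0,0,0,0],
  ],
)

```text
time: 5.63
ee_pos: [0.5168, -0.0264, 0.1756]
orientation: [0.0, 0.67, 0.742, 0.0]
wrist_force: [-0.6, 0.1, 2.1]
grip_width: 0.181
finger_force: 30.0
```

>>> arm_command(
  moves=[
    [12,0,0,0.04,0,0,0],
    [12,0,0,0,0,0,0],
  ],
)

```text
time: 5.8
ee_pos: [0.5168, -0.0264, 0.1747]
orientation: [0.0, 0.67, 0.742, 0.0]
wrist_force: [0.2, -0.5, 2.0]
grip_width: 0.179
finger_force: 30.0
```

>>> arm_command(
  moves=[
    [12,0,0,0.04,0,0,0],
    [12,0,0,0,0,0,0],
  ],
)

```text
time: 5.97
ee_pos: [0.5168, -0.0264, 0.1737]
orientation: [0.0, 0.67, 0.742, 0.0]
wrist_force: [0.6, -0.1, 1.8]
grip_width: 0.18
finger_force: 30.0
```

>>> arm_command(
  moves=[
    [12,0,0,0.04,0,0,0],
    [12,0,0,0,0,0,0],
  ],
)

```text
time: 6.13
ee_pos: [0.5168, -0.0264, 0.1727]
orientation: [0.0, 0.67, 0.742, 0.0]
wrist_force: [-0.9, -0.3, 2.3]
grip_width: 0.177
finger_force: 30.0
```

>>> arm_command(
  moves=[
    [12,0,0,0.04,0,0,0],
    [12,0,0,0,0,0,0],
  ],
)

```text
time: 6.3
ee_pos: [0.5169, -0.0264, 0.1721]
orientation: [0.0, 0.67, 0.742, 0.0]
wrist_force: [-2.2, 0.0, 5.7]
grip_width: 0.179
finger_force: 30.0
```

>>> arm_command(
  moves=[
    [12,0,0,0.03,0,0,0],
    [12,0,0,0,0,0,0],
  ],
)

```text
time: 6.47
ee_pos: [0.5169, -0.0264, 0.172]
orientation: [0.0, 0.67, 0.742, 0.0]
wrist_force: [-3.7, 1.6, 9.4]
grip_width: 0.18
finger_force: 30.0
```

>>> arm_command(
  moves=[
    [12,0,0,-0.005,0,0,-0.8],
    [12,0,0,-0.005,0,0,-0.8],
  ],
)

```text
time: 6.63
ee_pos: [0.5174, -0.0266, 0.1724]
orientation: [0.001, 0.616, 0.788, 0.0]
wrist_force: [-1.4, -0.9, 8.8]
grip_width: 0.18
finger_force: 30.0
```

```bash
python3 -c "
from h import *
st()"
```

```text
t 6.63 pos [ 0.5174 -0.0266  0.1724] yaw_y 14.00 q6 -0.53 F [-1.4 -0.9  8.8] M [-0.04  0.26 -0.11] w 0.180 ff 30.0 zax [ 1.8e-03 -6.0e-04 -1.0e+00]
```

>>> arm_command(
  moves=[
    [12,0,0,-0.007,0,0,-0.8],
    [12,0,0,-0.007,0,0,-0.8],
  ],
)

```text
time: 6.8
ee_pos: [0.5176, -0.0266, 0.1728]
orientation: [0.001, 0.559, 0.829, 0.0]
wrist_force: [-0.7, 0.3, 7.7]
grip_width: 0.176
finger_force: 30.0
```

>>> arm_command(
  moves=[
    [12,0,0,-0.007,0,0,-0.8],
  ],
)

```text
time: 6.88
ee_pos: [0.5176, -0.0265, 0.173]
orientation: [0.001, 0.53, 0.848, 0.0]
wrist_force: [-0.2, 1.6, 7.3]
grip_width: 0.179
finger_force: 30.0
```

>>> arm_command(
  moves=[
    [12,0,0,-0.007,0,0,-0.8],
  ],
)

```text
time: 6.97
ee_pos: [0.5176, -0.0265, 0.1731]
orientation: [0.001, 0.5, 0.866, 0.0]
wrist_force: [-0.0, 0.6, 8.0]
grip_width: 0.18
finger_force: 30.0
```

>>> arm_command(
  moves=[
    [12,0,0,0,0,0,-0.8],
  ],
)

```text
time: 7.05
ee_pos: [0.5178, -0.0265, 0.1733]
orientation: [0.001, 0.469, 0.883, 0.0]
wrist_force: [-1.1, 1.0, 9.5]
grip_width: 0.18
finger_force: 30.0
```

>>> arm_command(
  moves=[
    [12,0,0,0,0,0,-0.8],
  ],
)

```text
time: 7.13
ee_pos: [0.5178, -0.0265, 0.1734]
orientation: [0.001, 0.438, 0.899, 0.0]
wrist_force: [0.6, 1.1, 8.8]
grip_width: 0.184
finger_force: 30.0
```

>>> arm_command(
  moves=[
    [12,0,0,0,0,0,-0.8],
  ],
)

```text
time: 7.22
ee_pos: [0.5183, -0.0266, 0.1734]
orientation: [0.002, 0.407, 0.914, 0.001]
wrist_force: [1.8, -1.2, 7.0]
grip_width: 0.176
finger_force: 30.0
```

>>> arm_command(
  moves=[
    [12,0,0,0,0,0,-0.8],
  ],
)

```text
time: 7.3
ee_pos: [0.5181, -0.0266, 0.173]
orientation: [0.002, 0.374, 0.927, 0.0]
wrist_force: [0.6, 0.1, 1.9]
grip_width: 0.18
finger_force: 30.0
```

```bash
python3 -c "
from h import *
st()"
```

```text
t 7.30 pos [ 0.5181 -0.0266  0.173 ] yaw_y 46.02 q6 -1.08 F [0.6 0.1 1.9] M [ 0.05 -0.29 -0.03] w 0.180 ff 30.0 zax [ 3.6e-03 -5.0e-04 -1.0e+00]
```

>>> arm_command(
  moves=[
    [12,0,0,0.06,0,0,-0.4],
  ],
)

```text
time: 7.38
ee_pos: [0.5179, -0.0265, 0.1716]
orientation: [0.001, 0.358, 0.934, 0.0]
wrist_force: [1.1, 0.9, 6.3]
grip_width: 0.177
finger_force: 30.0
```

>>> arm_command(
  moves=[
    [12,0,0,0.06,0,0,0],
  ],
)

```text
time: 7.47
ee_pos: [0.5177, -0.0265, 0.1698]
orientation: [0.001, 0.359, 0.933, 0.0]
wrist_force: [0.4, 0.5, 4.3]
grip_width: 0.18
finger_force: 30.0
```

```bash
python3 -c "
from h import *
st()"
```

```text
t 7.47 pos [ 0.5177 -0.0265  0.1698] yaw_y 47.96 q6 -1.12 F [0.4 0.5 4.3] M [ 0.13 -0.18  0.02] w 0.180 ff 30.0 zax [ 2.3e-03 -4.0e-04 -1.0e+00]
```

>>> arm_command(
  moves=[
    [12,0,0,0.06,0,0,0],
  ],
)

```text
time: 7.55
ee_pos: [0.5176, -0.0265, 0.168]
orientation: [0.001, 0.36, 0.933, 0.0]
wrist_force: [2.0, 0.3, 4.1]
grip_width: 0.18
finger_force: 30.0
```

>>> arm_command(
  moves=[
    [12,0,0,0.06,0,0,0],
  ],
)

```text
time: 7.63
ee_pos: [0.5176, -0.0265, 0.1664]
orientation: [0.001, 0.36, 0.933, 0.0]
wrist_force: [2.8, 1.1, 5.2]
grip_width: 0.179
finger_force: 30.0
```

>>> arm_command(
  moves=[
    [12,0,0,0.04,0,0,0],
  ],
)

```text
time: 7.72
ee_pos: [0.5176, -0.0265, 0.1653]
orientation: [0.001, 0.36, 0.933, 0.0]
wrist_force: [2.3, 0.6, 4.6]
grip_width: 0.179
finger_force: 30.0
```

>>> arm_command(
  moves=[
    [12,0,0,0.04,0,0,0],
    [12,0,0,0,0,0,0],
  ],
)

```text
time: 7.88
ee_pos: [0.5176, -0.0265, 0.1643]
orientation: [0.001, 0.36, 0.933, 0.0]
wrist_force: [2.9, 1.4, 5.6]
grip_width: 0.174
finger_force: 30.0
```

```bash
python3 -c "
from h import *
st()"
```

```text
t 7.88 pos [ 0.5176 -0.0265  0.1643] yaw_y 47.82 q6 -1.12 F [2.9 1.4 5.6] M [ 0.08 -0.56  0.  ] w 0.174 ff 30.0 zax [ 2.e-03 -3.e-04 -1.e+00]
```

>>> arm_command(
  moves=[
    [12,0,0,0.04,0,0,0],
    [12,0,0,0.03,0,0,0],
    [12,0,0,0,0,0,0],
  ],
)

```text
time: 8.13
ee_pos: [0.5176, -0.0265, 0.1626]
orientation: [0.001, 0.36, 0.933, 0.0]
wrist_force: [3.0, 1.0, 5.4]
grip_width: 0.179
finger_force: 30.0
```

>>> arm_command(
  moves=[
    [12,0,0,0,0,0,0.8],
    [12,0,0,0,0,0,0.8],
  ],
)

```text
time: 8.3
ee_pos: [0.517, -0.0265, 0.1625]
orientation: [0.0, 0.425, 0.905, -0.0]
wrist_force: [1.0, 0.4, 6.3]
grip_width: 0.18
finger_force: 30.0
```

```bash
python3 -c "
from h import *
st()"
```

```text
t 8.30 pos [ 0.517  -0.0265  0.1625] yaw_y 39.66 q6 -0.97 F [1.  0.4 6.3] M [-0.04 -0.12  0.  ] w 0.180 ff 30.0 zax [ 6.e-04 -4.e-04 -1.e+00]
```

>>> arm_command(
  moves=[
    [12,0,0,0,0,0,0.8],
    [12,0,0,0,0,0,0.8],
    [12,0,0,0,0,0,0.8],
  ],
)

```text
time: 8.55
ee_pos: [0.5167, -0.0265, 0.1623]
orientation: [-0.0, 0.518, 0.856, -0.0]
wrist_force: [0.9, 0.4, 5.8]
grip_width: 0.178
finger_force: 30.0
```

>>> arm_command(
  moves=[
    [12,0,0,0,0,0,0.8],
    [12,0,0,0,0,0,0.8],
    [12,0,0,0,0,0,0.8],
  ],
)

```text
time: 8.8
ee_pos: [0.5165, -0.0264, 0.1623]
orientation: [-0.0, 0.604, 0.797, -0.0]
wrist_force: [-0.4, 0.5, 6.6]
grip_width: 0.177
finger_force: 30.0
```

```bash
python3 -c "
from h import *
st()"
```

```text
t 8.80 pos [ 0.5165 -0.0264  0.1623] yaw_y 15.64 q6 -0.55 F [-0.4  0.5  6.6] M [-0.06  0.01  0.  ] w 0.177 ff 30.0 zax [-6.e-04 -2.e-04 -1.e+00]
```

>>> arm_command(
  moves=[
    [12,0,0,0,0,0,0.8],
    [12,0,0,0,0,0,0.8],
    [12,0,0,0,0,0,0.8],
    [12,0,0,0,0,0,0.8],
  ],
)

```text
time: 9.13
ee_pos: [0.5165, -0.0264, 0.1623]
orientation: [-0.0, 0.709, 0.705, -0.0]
wrist_force: [-1.4, 1.4, 6.8]
grip_width: 0.178
finger_force: 30.0
```

>>> arm_command(
  moves=[
    [12,0,0,0,0,0,0.8],
    [12,0,0,0,0,0,0.8],
    [12,0,0,0,0,0,0.8],
    [12,0,0,0,0,0,0.8],
  ],
)

```text
time: 9.47
ee_pos: [0.5164, -0.0264, 0.1622]
orientation: [-0.0, 0.801, 0.599, -0.0]
wrist_force: [-0.5, -0.1, 5.6]
grip_width: 0.18
finger_force: 30.0
```

```bash
python3 -c "
from h import *
st()"
```

```text
t 9.47 pos [ 0.5164 -0.0264  0.1622] yaw_y -16.36 q6 0.00 F [-0.5 -0.1  5.6] M [-0.01  0.15 -0.01] w 0.180 ff 30.0 zax [-8.e-04 -1.e-04 -1.e+00]
```

64° forward so far. The stop should come soon, so smaller steps with the torque read each time.

>>> arm_command(
  moves=[
    [12,0,0,0,0,0,0.6],
    [12,0,0,0,0,0,0.6],
    [12,0,0,0,0,0,0.6],
  ],
)

```text
time: 9.72
ee_pos: [0.5165, -0.0264, 0.1623]
orientation: [-0.0, 0.845, 0.535, -0.0]
wrist_force: [-1.2, 0.5, 6.1]
grip_width: 0.175
finger_force: 30.0
```

```bash
python3 -c "
from h import *
st()"
```

```text
t 9.72 pos [ 0.5165 -0.0264  0.1623] yaw_y -25.31 q6 0.16 F [-1.2  0.5  6.1] M [ 0.01  0.16 -0.02] w 0.175 ff 30.0 zax [-7.e-04 -1.e-04 -1.e+00]
```

>>> arm_command(
  moves=[
    [12,0,0,0,0,0,0.6],
    [12,0,0,0,0,0,0.4],
  ],
)

```text
time: 9.88
ee_pos: [0.5165, -0.0264, 0.1623]
orientation: [-0.0, 0.867, 0.498, -0.0]
wrist_force: [-0.6, 0.5, 5.4]
grip_width: 0.178
finger_force: 30.0
```

```bash
python3 -c "
from h import *
st()"
```

```text
t 9.88 pos [ 0.5165 -0.0264  0.1623] yaw_y -30.31 q6 0.25 F [-0.6  0.5  5.4] M [-0.03  0.06  0.  ] w 0.178 ff 30.0 zax [-7.e-04 -1.e-04 -1.e+00]
```

>>> arm_command(
  moves=[
    [12,0,0,0,0,0,0.5],
    [12,0,0,0,0,0,0.5],
  ],
)

```text
time: 10.05
ee_pos: [0.5165, -0.0264, 0.1622]
orientation: [-0.0, 0.888, 0.46, -0.0]
wrist_force: [-0.2, 0.5, 6.0]
grip_width: 0.177
finger_force: 30.0
```

```bash
python3 -c "
from h import *
st()"
```

```text
t 10.05 pos [ 0.5165 -0.0264  0.1622] yaw_y -35.28 q6 0.34 F [-0.2  0.5  6. ] M [-0.02  0.14  0.04] w 0.177 ff 30.0 zax [-7.e-04 -1.e-04 -1.e+00]
```

>>> arm_command(
  moves=[
    [12,0,0,0,0,0,0.4],
  ],
)

```text
time: 10.13
ee_pos: [0.5164, -0.0264, 0.1622]
orientation: [-0.0, 0.896, 0.444, -0.0]
wrist_force: [-1.1, 0.7, 7.4]
grip_width: 0.181
finger_force: 30.0
```

```bash
python3 -c "
from h import *
st()"
```

```text
t 10.13 pos [ 0.5164 -0.0264  0.1622] yaw_y -37.28 q6 0.37 F [-1.1  0.7  7.4] M [-0.04  0.29  0.04] w 0.181 ff 30.0 zax [-9.e-04 -2.e-04 -1.e+00]
```

>>> arm_command(
  moves=[
    [12,0,0,0,0,0,0.4],
  ],
)

```text
time: 10.22
ee_pos: [0.5163, -0.0264, 0.1622]
orientation: [-0.0, 0.903, 0.429, -0.001]
wrist_force: [-2.1, 0.7, 6.7]
grip_width: 0.185
finger_force: 30.1
```

```bash
python3 -c "
from h import *
st()"
```

```text
t 10.22 pos [ 0.5163 -0.0264  0.1622] yaw_y -39.24 q6 0.40 F [-2.1  0.7  6.7] M [-0.03  0.37  0.36] w 0.185 ff 30.1 zax [-1.3e-03 -2.0e-04 -1.0e+00]
```

>>> arm_command(
  moves=[
    [12,0,0,0,0,0,0.4],
  ],
)

```text
time: 10.3
ee_pos: [0.5162, -0.0264, 0.1622]
orientation: [-0.0, 0.911, 0.413, -0.001]
wrist_force: [-1.3, -0.1, 7.1]
grip_width: 0.184
finger_force: 30.7
```

```bash
python3 -c "
from h import *
st()"
```

```text
t 10.30 pos [ 0.5162 -0.0264  0.1622] yaw_y -41.20 q6 0.44 F [-1.3 -0.1  7.1] M [-0.05  0.33  0.62] w 0.184 ff 30.7 zax [-1.5e-03 -3.0e-04 -1.0e+00]
```

Firm stop after 89° at 0.62 N m. Taking up most of the wind-up, then releasing.

>>> arm_command(
  moves=[
    [12,0,0,0,0,0,-0.4],
    [12,0,0,0,0,0,0],
    [50,0,0,0,0,0,0],
    [50,0,0,0,0,0,0],
    [50,0,0,0,0,0,0],
    [50,0,0,0,0,0,0],
    [50,0,0,0,0,0,0],
    [50,0,0,0,0,0,0],
  ],
)

```text
time: 10.97
ee_pos: [0.5165, -0.0263, 0.1619]
orientation: [-0.0, 0.903, 0.429, -0.0]
wrist_force: [-0.7, 0.5, 0.0]
grip_width: 0.569
finger_force: 0.0
```

>>> arm_command(
  moves=[
    [50,0,0,-0.3,0,0,0],
    [50,0,0,-0.6,0,0,0],
    [50,0,0,-0.8,0,0,0],
    [50,0,0,-0.8,0,0,0],
    [50,0,0,-0.8,0,0,0],
    [50,-0.9,0,-0.3,0,0,0],
    [50,-0.9,0,0,0,0,0],
    [50,-0.9,0,0,0,0,0],
    [50,-0.9,0,0,0,0,0],
    [50,-0.9,0,0,0,0,0],
    [50,-0.9,0,0,0,0,0],
    [50,-0.9,0,0,0,0,0],
  ],
)

```text
time: 11.97
ee_pos: [0.4166, -0.1492, 0.2529]
orientation: [0.0, 0.903, 0.429, 0.0]
wrist_force: [0.3, -0.2, 0.1]
grip_width: 0.57
finger_force: 0.0
```

```bash
python3 - <<'E'
from h import *
st()
for c in("scene","top"):
    f=optics.grab_frame(c); cv2.imwrite(f'pics/{c}3.png',f['image'][:,:,::-1])
im=f['image']
vv,uu=np.mgrid[230:320,235:320]
P=np.array([at_d(f,(u,v)) for u,v in zip(uu.ravel(),vv.ravel())]);C=im[vv.ravel(),uu.ravel()].astype(int)
b=((C[:,2]>C[:,0]+50)|((C[:,0]>C[:,2]+50)&(C[:,1]>C[:,2]+50)))&(P[:,2]<.23)
h=P[b,2]; print(b.sum(),np.histogram(h,bins=np.arange(.14,.21,.005)))
m=b&(P[:,2]>.175); Q=P[m]; print(np.median(Q,0)); ev,V=np.linalg.eigh(np.cov(Q[:,:2].T)); print('axis',np.degrees(np.arctan2(V[1,1],V[0,1])))
E
```

```text
t 11.97 pos [ 0.4166 -0.1492  0.2529] yaw_y -39.15 q6 0.07 F [ 0.3 -0.2  0.1] M [-0.08  0.11  0.02] w 0.570 ff 0.0 zax [ 7.e-04 -5.e-04 -1.e+00]
1192 (array([  0,   0,   2, 436, 278,   8,  11,  69, 369,   2,   0,   0,   0]), array([0.14 , 0.145, 0.15 , 0.155, 0.16 , 0.165, 0.17 , 0.175, 0.18 ,
       0.185, 0.19 , 0.195, 0.2  , 0.205]))
[ 0.51718421 -0.02680494  0.18148507]
axis 52.34197438163286
```

View pics/scene3.png

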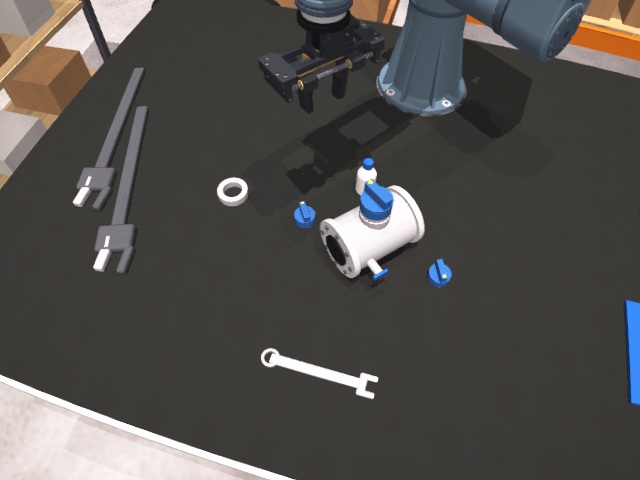

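The picture shows the cap seated low on the port at (376,203), with the bystanders unmoved. The bar top at 181.5 mm puts the origin at 134.5 mm against 135 mm for home. Handing in.

```bash
python3 -c "
from h import *
print(manip.job_done())"
```

```text
the job is handed in; nothing more can be done
None
```

The blue wing cap is screwed home on the regulator's port: it dropped into the thread start after about 40° of back-turn, then stopped firmly after 89° forward (about 0.62 N m). It stayed down when released, and the job is handed in.

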